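# Close and pin the mould on the spin caster

## Task

The mould on the spin caster has to be closed and secured before it is spun. Turn the eccentric brake knob counter-clockwise until its lobe bears hard on the rotor's rim, then use the crank handle to run the castle nut down clockwise until it bears on the clamp plate, and back it off just far enough for its first slots to line up with the cross hole in the spindle. Push the red-tabbed safety pin through slots and hole until its tab meets the nut, and leave it there with the brake on, without disturbing the other things on the bench.

Things in the scene. Friction and masses are not known exactly. Their poses are not given: they have to be found in the camera images.
- caster: bench-top spin caster, fixed: white housing 300 x 300 mm, 58 mm high, origin under its centre on the bench. Heights below are above the bench. On its vertical axis turns the rotor: aluminium plate 230 mm across (rim 62 to 72 mm high), blue two-part mould 152 mm across, clamp plate 144 mm across (top 110 mm high); the steel spindle, 24 mm across, stands up through them to 164.5 mm.
- brake_grip (a point): centre of the brake's bar grip, on its pivot, 112 mm high, 139.6 mm from the rotor's axis; x axis along the bar to its white-marked lobe end. Bar 44 mm long, 13 wide, 34 tall (94 to 128 mm high). x starts 3.26 to 3.61 rad counter-clockwise from the caster's x axis; the lobe meets the rim at about 4.5 and bears hard from about 4.75; a stop ends it at 5.01.
- brake: the eccentric brake: black bar knob on a steel disc 40 mm across, set 6 mm off its upright pivot, whose lobe presses on the rotor's rim. Origin on the pivot, 58 mm high; x axis towards the lobe, along the bar. It moves stiffly (0.2 N m) and stays where it is left.
- rotor: the rotor with its aluminium plate 230 mm across, mould and spindle, turning about the caster's axis; origin on that axis at bench height. It turns easily (0.03 N m) while the brake is off, so that turning the nut (0.2 N m) drags it round; with the brake hard on it stays put.
- nut (a joint): angle of the brass castle nut on the spindle, measured against the rotor, clockwise from above positive; clockwise lowers it, 3 mm a turn. It starts at -12.6 to -9.6 rad (one and a half to two turns up). It stops at +0.35, where it bears on the clamp plate; at 0 the first slots back from there line up with the cross hole.
- nut_foot (a point): centre of the nut's underside. Brass nut 44 mm across, 46 mm tall; its crown has six slots 10 mm wide and 16 mm deep, open at the top, 60 degrees apart. Part of it is a dark three-spoked handwheel of 75 mm radius, its rim 6 to 18 mm above the nut's foot.
- crank_center (a point): centre of the black crank handle on the handwheel's rim, an upright grip 19 mm across and 50 mm tall, 75 mm from the rotor's axis. It spins freely on its stem, so it can be held while it is led round in a circle with the hand's direction kept. Its centre is 156 mm high with the nut right down (up to 6 mm more at the start).
- spindle_hole (a point): centre of the cross hole through the spindle, on the rotor's axis, 148 mm high; its y axis runs along the hole (open at both ends). The hole is 9 mm wide, 9 mm high, 24 mm long; a red line on the spindle's end shows its direction. With the nut at 0 the crank handle stands on this frame's +x side, square to the hole.
- pin_tab (a point): centre of the red grip tab of the safety pin, which lies flat on the bench: tab 30 mm long (x), 28 mm wide (y), 10 mm thick (z), its centre 5 mm high. The steel shank, 6.5 mm across, leaves the tab's front face along the tab's +x axis, level with its centre, and is 56 mm long with a tapered tip. 40 g.
- pin_mid (a point): point on the pin's shank axis 22 mm ahead of the tab's front face (37 mm from the tab's centre); x axis along the shank. It sits at the centre of the cross hole when the tab meets the nut.
- screwdriver: bystander: red-handled screwdriver lying on the bench, 170 mm; origin under its middle.
- jar: bystander: glass jar, 52 mm across, 55 mm tall, blue cap; origin under its centre.
- blower: bystander: dark green dust blower standing up, 62 mm across, 95 mm tall; origin under its centre.
- cast_base: bystander: flesh-coloured cast resin display base, 68 mm across, 16 mm tall; origin under its centre.
Not all that is in view belongs to the job. What is shaped like the part that bears pin_tab but green is not meant.

How it is judged:
By the outcome, as a careful person would: the job done as asked, in the order asked, and still so for the second after the job is handed in, with the robot touching nothing.
It also fails if it takes over 72 s, if anything falls off the work surface, if the arm or the gripper's body presses on something with over 40 N, if the wrist force passes 120 N, or if a joint passes its speed limit or range.

## Robot

A 6-joint arm with a two-finger parallel gripper is mounted at the origin on the work surface. World frame = base frame: x ahead of the robot, y to its left, z up, the work surface at z = 0. Lengths are in m, angles in rad, forces in N, time in s.
With the tool pointing down it reaches from about 0.225 to 0.875 m from the base axis. Payload 3.4 kg.
Tool frame: the origin (TCP) lies where the fingers leave the gripper's body, on its centre line; the fingertips stand 73 mm ahead of it and the grasp point (between the pads) lies 54 mm ahead of it; z points along the fingers, y is the direction in which the jaws open and shut (so a half turn about z gives the same grasp; the last joint's range is limited). The gripper opens to 85 mm and grips with 20 to 120 N. Pads are 22 mm wide; open, the fingers measure 114 mm over their backs; the gripper's body (76 mm by 85 mm) begins 54 mm behind the grasp point. The pads swing forward as they close: fully open they stand 13 mm farther back than shut.
Start: joints at [-1.311, 0.276, 1.505, -0, 1.361, -0.121], TCP at [0.214, -0.534, 0.304] pointing down, gripper open.
Joint ranges: [-2.89, 2.89], [-0.75, 2.08], [0.22, 2.7], [-1.18, 4.32], [0.11, 2.71], [-2.7, 2.7]. Speed limits (rad/s): [2.57, 2.57, 3.14, 3.14, 3.14, 3.14].

## Interface

Orientations are given as a unit quaternion [w, x, y, z].
In Python, from workcell import r gives the robot as it stands.
- The arm moves only by the tool carry_out, never from a script. Its argument "plan" is a list of rows, each an object with "angular": the turn, a rotation vector about the tool's x, y, z in degrees, a list of three; "delta_pos": the shift along the tool's x, y, z in mm, a list of three; "claw": the closure, from -1 (fully open) to 1 (shut), so that 0 is half open. In form: [{"angular": [ax, ay, az], "delta_pos": [x, y, z], "claw": claw}, ...]. A call has 1 to 10 rows; each row is the pose to reach, as a shift and turn from the pose commanded when the call began, along the tool's axes at that moment; what a row does not reach only later rows make up. A row lasts 1/10 s, in which the tool goes at most 50 mm and 8.59 degrees, less where a joint would pass 70% of its speed; a pose out of reach is approached as far as the arm can. A call with a gripper value outside its range is refused whole. The fingers move at their own pace and stop on an object; the grip force is fixed at half the most. Time passes only in rows, so rows that repeat a pose let the fingers close. It gives the time, the measured TCP pose, the force and the opening at its end, in the units of the state.
- r.state(): the state, without advancing time (a new reading comes with each control period).
- r.capture(name): name is "scene" or "top"; returns a dict with "pixels" (480x640x3 uint8, blue, green, red), "vertical_fov" (degrees; the focal length in pixels is half the picture's height over the tangent of half this angle, whatever the lens; pixels are square), "cx", "cy" (the principal point, pixels), "distortion" ([k1, k2, p1, p2, k3] as OpenCV has them; the pictures are not rectified), "R" (3x3) and "t" (3): a world point X has camera coordinates R X + t. Camera axes: x right, y down, z forward; pixel columns grow to the right and rows downward; lengths in m; the calibration is good to about 2 mm. A picture is of the moment at which its call begins. There is no depth.
- r.sign_off(): hands the job in, once; it reports no verdict.
The state is a dict: "time": time; "q": joint angles; "qvel": joint speeds; "effort": joint torques, N m; "position": TCP position; "tcp_rot": TCP orientation; "contact_force": force on the tool from outside, world axes, zero at the start; "torque": the same for the moment, N m; "gripper_width": opening from 0.0 (shut) to 1.0 (fully open).
Only numpy, scipy, OpenCV 4.12 (cv2) and the standard library are available. Lean on these libraries where they do the work, as an engineer would, in place of code of your own. Each camera call takes 0.05 s, during which the arm holds its last target. There are 200 camera calls.

## Working session

There is one attempt and no reset: what is moved stays moved. The work goes in short steps, Python scripts to look and compute and a tool call to move; the robot and the scene stay as the last step left them, time stands still between calls to the robot, and variables do not carry over. Pictures are saved under pics/ and viewed, about 8 in all and at most 12, crops included, and the job is handed in when it is done.

Besides the shell and the picture viewer there is one more tool, called after "Call:" in YAML: its name, and indented under it one key for each argument. carry_out: Moves the arm, as the interface text tells. Its arguments: {"type":"object","properties":{"plan":{"type":"array","items":{"type":"object","properties":{"angular":{"type":"array","items":{"type":"number"}},"delta_pos":{"type":"array","items":{"type":"number"}},"claw":{"type":"number"}}}}},"required":["plan"]}

```bash
ls; mkdir -p pics; python3 - <<'E'
from workcell import r
import cv2,pickle
print(r.state())
for n in("scene","top"):
    c=r.capture(n); cv2.imwrite(f"pics/{n}0.png",c["pixels"]); pickle.dump(c,open(f"{n}0.pkl","wb"))
    print({k:v for k,v in c.items() if k!="pixels"})
E
```

```text
pics
{'time': 0.0, 'q': array([-1.31101081e+00,  2.76587874e-01,  1.50613670e+00,  1.04378428e-05,
        1.36067222e+00, -1.20967394e-01]), 'qvel': array([-0.00163365,  0.00019013,  0.00180899, -0.0010644 ,  0.00053745,
        0.00122344]), 'effort': array([ 3.32275033e-05, -4.16775334e+01, -2.45805234e+01, -4.56122543e-04,
        1.08080765e-02, -4.58512929e-06]), 'position': array([ 0.21359533, -0.53343493,  0.30304222]), 'tcp_rot': array([-9.00252487e-04,  9.81932876e-01,  1.89227412e-01, -5.74707529e-05]), 'contact_force': array([ 0.25270787, -0.22830132, -0.5383299 ]), 'torque': array([-0.04393914,  0.02520304, -0.00888861]), 'gripper_width': 0.9976822754432122}
{'vertical_fov': 44.636052249948364, 'cx': 313.2681985082015, 'cy': 237.63828291579466, 'distortion': array([0.06236713, 0.        , 0.        , 0.        , 0.        ]), 'R': array([[ 0.78572872,  0.61812297,  0.02354502],
       [ 0.39812047, -0.47620674, -0.78404542],
       [-0.47342419,  0.62542077, -0.62025672]]), 't': array([-0.41048191, -0.13006234,  1.88328093])}
{'vertical_fov': 53.57270364776366, 'cx': 316.9861031232636, 'cy': 238.80153528334625, 'distortion': array([-0.10757733,  0.        ,  0.        ,  0.        ,  0.        ]), 'R': array([[ 0.02713942, -0.99936233, -0.02320323],
       [-0.99623508, -0.02512806, -0.08297133],
       [ 0.08233537,  0.02536767, -0.99628177]]), 't': array([-0.01011833,  0.53103782,  1.27247974])}
```

View pics/scene0.png

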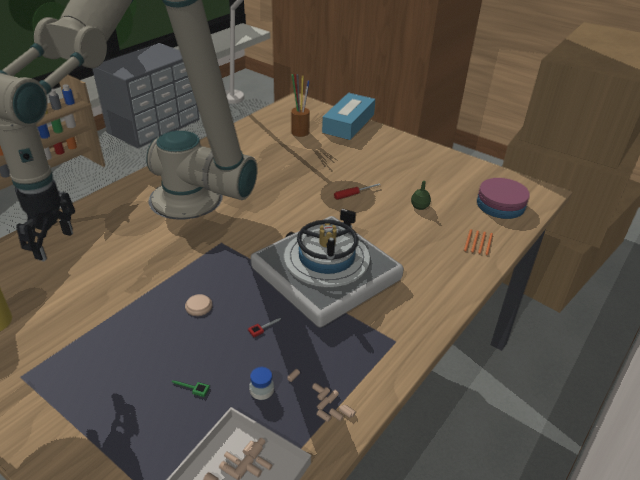

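View pics/top0.png

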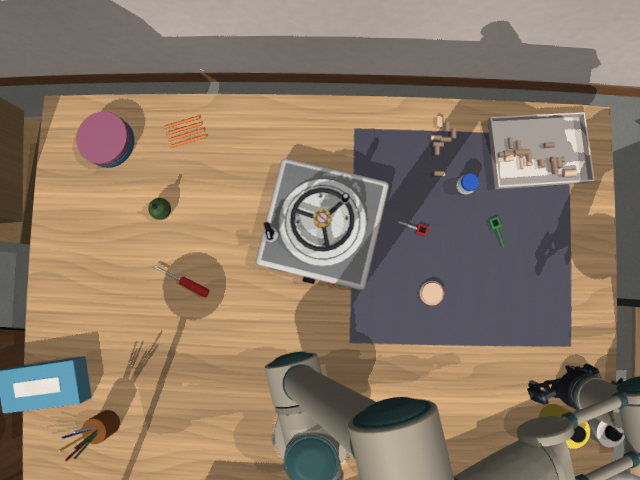

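The red-tabbed pin is at top (423,229), with its shank pointing to (400,222). The look-alike at (496,225) is green, so it isn't the one meant. The caster is at about (323,222), with the brake's black bar near (269,231) and the crank near (346,197). I'll confirm with one enlarged crop.

```bash
python3 - <<'E'
import cv2
a=cv2.imread("pics/top0.png")[155:300,250:445]
cv2.imwrite("pics/c1.png",cv2.resize(a,None,fx=4.1,fy=4.1,interpolation=cv2.INTER_CUBIC))
a=cv2.imread("pics/scene0.png")[200:345,235:415]
cv2.imwrite("pics/c2.png",cv2.resize(a,None,fx=4.1,fy=4.1,interpolation=cv2.INTER_CUBIC))
E
```

```text
(no output)
```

View pics/c1.png

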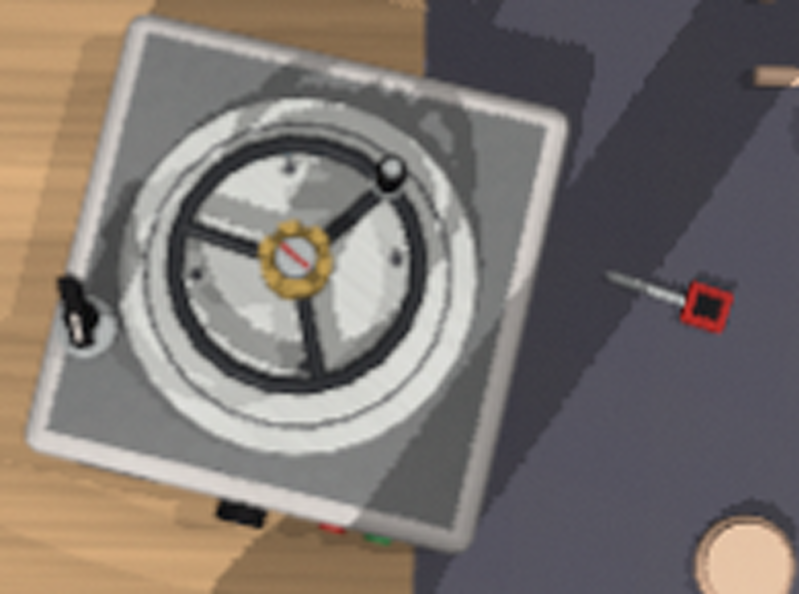

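View pics/c2.png

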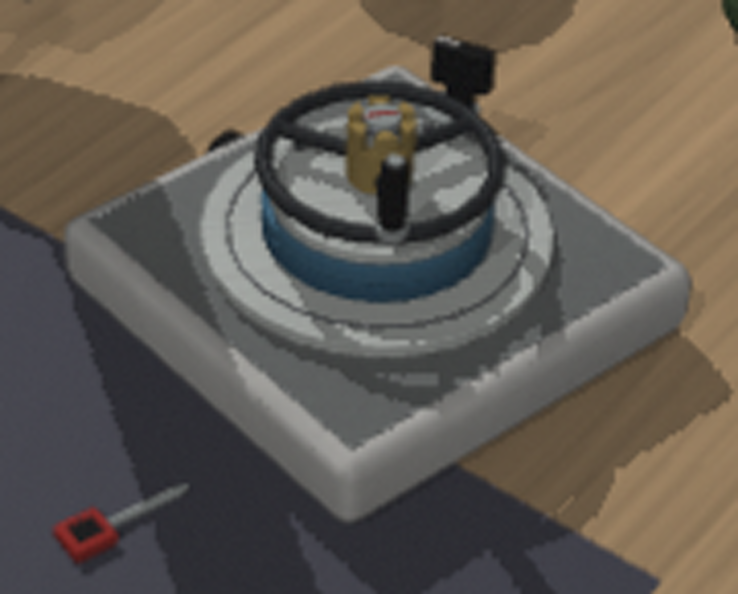

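```bash
cat > h.py <<'E'
import numpy as np, cv2
def K(c):
    f=240/np.tan(np.radians(c["vertical_fov"]/2)); return np.array([[f,0,c["cx"]],[0,f,c["cy"]],[0,0,1.]])
def ray(c,uv):
    n=cv2.undistortPoints(np.array(uv,float).reshape(-1,1,2),K(c),c["distortion"]).reshape(-1,2)
    return -c["R"].T@c["t"], np.c_[n,np.ones(len(n))]@c["R"]
def onz(c,uv,z):
    o,d=ray(c,uv); return o+d*((z-o[2])/d[:,2])[:,None]
def proj(c,X):
    return cv2.projectPoints(np.array(X,float).reshape(-1,3),cv2.Rodrigues(c["R"])[0],c["t"],K(c),c["distortion"])[0].reshape(-1,2)
def tri(c1,u1,c2,u2):
    o1,d1=ray(c1,u1);o2,d2=ray(c2,u2);d1=d1[0];d2=d2[0]
    s=np.linalg.lstsq(np.c_[d1,-d2],o2-o1,rcond=None)[0]
    a,b=o1+s[0]*d1,o2+s[1]*d2; return (a+b)/2,np.linalg.norm(a-b)
def crop(u,o,s=4.1): return (np.array(u,float)+.5)/s-.5+np.array(o)
def red(c,box,g=1.6,mn=60):
    x0,y0,x1,y1=box; p=c["pixels"][y0:y1,x0:x1].astype(float)
    m=(p[...,2]>mn)&(p[...,2]>g*p[...,1])&(p[...,2]>g*p[...,0])
    y,x=np.nonzero(m); return np.c_[x+x0,y+y0]
E
python3 - <<'E'
from h import *
import pickle
S=pickle.load(open("scene0.pkl","rb"));T=pickle.load(open("top0.pkl","rb"))
np.set_printoptions(precision=4,suppress=True)
ct=lambda *u:crop(u,(250,155)); cs=lambda *u:crop(u,(235,200))
for n,a,b,z in [("spindle",(294,257),(383,113),.1645),("crank",(391,170),(396,160),.186),("tab",(707,307),(86,535),.008),("tip",(607,273),(187,487),.005)]:
    print(n,onz(T,ct(*a),z)[0],onz(S,cs(*b),z)[0],tri(T,ct(*a),S,cs(*b)))
for n,c,bx in(("top",T,(408,215,440,245)),("scene",S,(240,315,275,345))):
    p=red(c,bx); m=cv2.minAreaRect(p.astype(np.float32)); print(n,len(p),m,onz(c,[m[0]],.007))
    print(onz(c,cv2.boxPoints(m),.009))
for n,c,bx in(("top",T,(314,210,330,226)),("scene",S,(318,218,340,236))):
    p=red(c,bx,1.3); print(n,p.tolist())
# caster top corners, z~.058 (outer edges at crop)
q=[ct(140,17),ct(568,115),ct(465,550),ct(30,448)]
w=onz(T,q,.056); print(w,w.mean(0)); 
E
```

```text
spindle [ 0.572  -0.009   0.1645] [ 0.5727 -0.0087  0.1645] (array([ 0.5723, -0.0087,  0.1643]), np.float64(0.000693746464869355))
crank [ 0.6218 -0.0646  0.186 ] [ 0.623  -0.0637  0.186 ] (array([ 0.6224, -0.0642,  0.1859]), np.float64(0.0014227053253796508))
tab [ 0.5653 -0.2849  0.008 ] [ 0.5678 -0.2858  0.008 ] (array([ 0.566 , -0.2849,  0.006 ]), np.float64(0.0012264913243141455))
tip [ 0.587  -0.2176  0.005 ] [ 0.5867 -0.2159  0.005 ] (array([ 0.5872, -0.2171,  0.0062]), np.float64(0.0009321570099549115))
top 89 ((421.85003662109375, 229.4499969482422), (10.75174331665039, 10.435514450073242), 18.43494987487793) [[ 0.5655 -0.2845  0.007 ]]
[[ 0.5559 -0.2655  0.009 ]
 [ 0.5835 -0.2744  0.009 ]
 [ 0.5748 -0.3027  0.009 ]
 [ 0.5472 -0.2938  0.009 ]]
scene 109 ((255.39999389648438, 329.8000183105469), (10.733125686645508, 13.416407585144043), 63.43495178222656) [[ 0.5661 -0.2847  0.007 ]]
[[ 0.5475 -0.2946  0.009 ]
 [ 0.5567 -0.2613  0.009 ]
 [ 0.5871 -0.2774  0.009 ]
 [ 0.5778 -0.31    0.009 ]]
top [[318, 214], [319, 214], [318, 215], [319, 215], [320, 215], [320, 216], [321, 216], [321, 217], [322, 217], [322, 218], [323, 218], [323, 219], [324, 219]]
scene [[325, 227], [326, 227], [327, 227], [328, 227], [329, 227], [330, 227], [331, 227], [325, 228]]
[[ 0.743   0.0986  0.056 ]
 [ 0.6839 -0.1836  0.056 ]
 [ 0.3996 -0.1217  0.056 ]
 [ 0.4575  0.1604  0.056 ]] [ 0.571  -0.0116  0.056 ]
```

```bash
python3 - <<'E'
from h import *
import pickle
S=pickle.load(open("scene0.pkl","rb"));T=pickle.load(open("top0.pkl","rb"))
ax=np.array([.5723,-.0087]);yaw=np.radians(-12); b=yaw+5.18-np.pi
pv=ax+.1396*np.array([np.cos(b),np.sin(b)]); print(pv,np.degrees(b))
out=[]
for c,(x0,y0) in((S,(325,195)),(T,(250,212))):
    im=cv2.resize(c["pixels"][y0:y0+40,x0:x0+45],None,fx=8.8,fy=8.8,interpolation=cv2.INTER_CUBIC)
    for a,col in((3.26,(0,0,255)),(3.61,(0,255,0))):
        t=a+yaw; R=np.array([[np.cos(t),-np.sin(t)],[np.sin(t),np.cos(t)]])
        for z in(.094,.128):
            P=np.array([[22,6.5],[22,-6.5],[-22,-6.5],[-22,6.5]])/1e3@R.T+pv
            u=(proj(c,np.c_[P,[z]*4])-[x0,y0]+.5)*8.8-.5
            if z>.1: cv2.polylines(im,[u.astype(np.int32)],True,col,1)
        cv2.circle(im,tuple(u[:2].mean(0).astype(int)),4,col,1)
    out.append(im)
cv2.imwrite("pics/b.png",np.hstack(out))
E
```

```text
[0.53665829 0.12627344] 104.7921378777664
```

View pics/b.png

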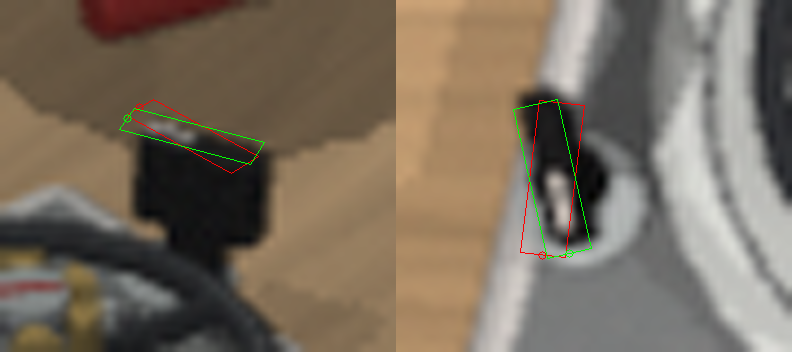

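The crops confirm the red pin: tab at (0.566,-0.285), shank yaw about 73°. The spindle axis is at (0.5723,-0.0087). The brake bar is at about (0.5385,0.1268), about 3.6 rad from the caster's x axis. I'll move above the brake now.

Call:
carry_out:
  plan:
    - {"angular": [0,0,7.5],"delta_pos": [547,-492,0],"claw": 0}
    - {"angular": [0,0,7.5],"delta_pos": [547,-492,0],"claw": 0}
    - {"angular": [0,0,7.5],"delta_pos": [547,-492,0],"claw": 0}
    - {"angular": [0,0,7.5],"delta_pos": [547,-492,0],"claw": 0}
    - {"angular": [0,0,7.5],"delta_pos": [547,-492,0],"claw": 0}
    - {"angular": [0,0,7.5],"delta_pos": [547,-492,0],"claw": 0}
    - {"angular": [0,0,7.5],"delta_pos": [547,-492,0],"claw": 0}
    - {"angular": [0,0,7.5],"delta_pos": [547,-492,0],"claw": 0}
    - {"angular": [0,0,7.5],"delta_pos": [547,-492,0],"claw": 0}
    - {"angular": [0,0,7.5],"delta_pos": [547,-492,0],"claw": 0}

```text
time: 1.1
position: [0.4348, -0.0832, 0.3038]
tcp_rot: [0.0, 0.992, 0.125, 0.0]
contact_force: [0.3, 0.1, 1.3]
gripper_width: 0.501
```

Call:
carry_out:
  plan:
    - {"angular": [0,0,0],"delta_pos": [152,-177,0],"claw": 0}
    - {"angular": [0,0,0],"delta_pos": [152,-177,0],"claw": 0}
    - {"angular": [0,0,0],"delta_pos": [152,-177,0],"claw": 0}
    - {"angular": [0,0,0],"delta_pos": [152,-177,0],"claw": 0}
    - {"angular": [0,0,0],"delta_pos": [152,-177,0],"claw": 0}
    - {"angular": [0,0,0],"delta_pos": [152,-177,0],"claw": 0}
    - {"angular": [0,0,0],"delta_pos": [152,-177,0],"claw": 0}
    - {"angular": [0,0,0],"delta_pos": [152,-177,0],"claw": 0}

```text
time: 1.9
position: [0.5374, 0.123, 0.3035]
tcp_rot: [0.0, 0.992, 0.124, -0.001]
contact_force: [-0.5, -0.1, 0.9]
gripper_width: 0.504
```

```bash
cat >> h.py <<'E'
def yawY(q):
    from scipy.spatial.transform import Rotation as R
    y=R.from_quat(np.roll(q,-1)).as_matrix()[:,1]; return np.degrees(np.arctan2(y[1],y[0]))
def todo(s,P,yaw):
    "shift in tool axes (mm) and turn about tool z (deg) from measured state to TCP P, jaw yaw"
    from scipy.spatial.transform import Rotation as R
    M=R.from_quat(np.roll(s["tcp_rot"],-1)).as_matrix()
    return np.round(M.T@(np.array(P)-s["position"])*1e3,1), round(-((yaw-yawY(s["tcp_rot"])+180)%360-180),1), np.round(np.degrees(M[:2,2]),2)
E
python3 - <<'E'
from workcell import r
from h import *
s=r.state(); print(s["time"],s["position"],yawY(s["tcp_rot"]),s["qvel"].round(3),todo(s,(.5385,.1268,.168),-75.7),np.degrees(s["q"]))
E
```

```text
1.9 [0.53742512 0.12303424 0.3035331 ] -75.71205685207092 [-0.015 -0.01   0.002  0.003 -0.002  0.002] (array([  2.2,  -3.5, 135.5]), np.float64(-0.0), array([-0.07, -0.05])) [ 5.68540979e+00  1.38144468e+01  8.90807032e+01 -4.26226158e-02
  7.71812650e+01  8.14069721e+01]
```

Call:
carry_out:
  plan:
    - {"angular": [0,0,0],"delta_pos": [2,-3.5,60],"claw": 0}
    - {"angular": [0,0,0],"delta_pos": [2,-3.5,100],"claw": 0}
    - {"angular": [0,0,0],"delta_pos": [2,-3.5,125],"claw": 0}
    - {"angular": [0,0,0],"delta_pos": [2,-3.5,135],"claw": 0}
    - {"angular": [0,0,0],"delta_pos": [2,-3.5,135],"claw": 0}
    - {"angular": [0,0,0],"delta_pos": [2,-3.5,135],"claw": 1}
    - {"angular": [0,0,0],"delta_pos": [2,-3.5,135],"claw": 1}
    - {"angular": [0,0,0],"delta_pos": [2,-3.5,135],"claw": 1}
    - {"angular": [0,0,0],"delta_pos": [2,-3.5,135],"claw": 1}
    - {"angular": [0,0,0],"delta_pos": [2,-3.5,135],"claw": 1}

```text
time: 2.9
position: [0.5403, 0.1277, 0.171]
tcp_rot: [0.0, 0.992, 0.125, 0.002]
contact_force: [0.5, 0.1, 7.1]
gripper_width: 0.141
```

Call:
carry_out:
  plan:
    - {"angular": [0,0,-7],"delta_pos": [0,0,0],"claw": 1}
    - {"angular": [0,0,-14],"delta_pos": [0,0,0],"claw": 1}
    - {"angular": [0,0,-21],"delta_pos": [0,0,0],"claw": 1}
    - {"angular": [0,0,-28],"delta_pos": [0,0,0],"claw": 1}
    - {"angular": [0,0,-35],"delta_pos": [0,0,0],"claw": 1}
    - {"angular": [0,0,-42],"delta_pos": [0,0,0],"claw": 1}
    - {"angular": [0,0,-49],"delta_pos": [0,0,0],"claw": 1}
    - {"angular": [0,0,-55],"delta_pos": [0,0,0],"claw": 1}
    - {"angular": [0,0,-60],"delta_pos": [0,0,0],"claw": 1}
    - {"angular": [0,0,-60],"delta_pos": [0,0,0],"claw": 1}

```text
time: 3.9
position: [0.5404, 0.1278, 0.171]
tcp_rot: [0.001, 0.797, 0.605, 0.002]
contact_force: [-0.3, -0.1, 7.0]
gripper_width: 0.143
```

```bash
python3 - <<'E'
from workcell import r
from h import *
s=r.state(); print(s["time"],s["position"],yawY(s["tcp_rot"]),s["contact_force"],s["torque"],s["gripper_width"])
E
```

```text
3.9 [0.5403775  0.12778673 0.17097511] -15.59863621037409 [-0.32305304 -0.13115701  6.97215075] [0.08612942 0.15033543 0.13411252] 0.14338121571453155
```

Call:
carry_out:
  plan:
    - {"angular": [0,0,-5],"delta_pos": [0,0,0],"claw": 1}
    - {"angular": [0,0,-10],"delta_pos": [0,0,0],"claw": 1}
    - {"angular": [0,0,-13],"delta_pos": [0,0,0],"claw": 1}
    - {"angular": [0,0,-16],"delta_pos": [0,0,0],"claw": 1}
    - {"angular": [0,0,-16],"delta_pos": [0,0,0],"claw": 1}

```text
time: 4.4
position: [0.5404, 0.128, 0.171]
tcp_rot: [0.001, 0.705, 0.709, 0.002]
contact_force: [0.9, 0.4, 6.2]
gripper_width: 0.139
```

```bash
python3 - <<'E'
from workcell import r
from h import *
s=r.state(); print(s["time"],s["position"],yawY(s["tcp_rot"]),s["contact_force"],s["torque"],s["gripper_width"])
E
```

```text
4.4 [0.54036221 0.12801021 0.17099122] 0.3340184807080311 [0.90974172 0.42790905 6.24836546] [ 0.07764606  0.16651211 -0.00919839] 0.13879693411413954
```

Call:
carry_out:
  plan:
    - {"angular": [0,0,0],"delta_pos": [0,0,0],"claw": 0}
    - {"angular": [0,0,0],"delta_pos": [0,0,0],"claw": 0}
    - {"angular": [0,0,0],"delta_pos": [0,0,0],"claw": 0}
    - {"angular": [0,0,0],"delta_pos": [0,0,-50],"claw": 0}
    - {"angular": [0,0,0],"delta_pos": [0,0,-100],"claw": 0}
    - {"angular": [0,0,0],"delta_pos": [0,0,-110],"claw": 0}
    - {"angular": [0,0,0],"delta_pos": [-80,-30,-110],"claw": 0}
    - {"angular": [0,0,0],"delta_pos": [-80,-130,-110],"claw": 0}
    - {"angular": [0,0,0],"delta_pos": [-80,-130,-110],"claw": 0}
    - {"angular": [0,0,0],"delta_pos": [-80,-130,-110],"claw": 0}

```text
time: 5.4
position: [0.4044, 0.0464, 0.2778]
tcp_rot: [-0.002, 0.705, 0.709, -0.002]
contact_force: [0.5, 0.7, -0.4]
gripper_width: 0.496
```

```bash
python3 - <<'E'
from workcell import r
from h import *
import pickle
s=r.state(); print(s["time"],s["position"],yawY(s["tcp_rot"]))
out=[]
for n,(x0,y0) in(("scene",(240,190)),("top",(245,150))):
    c=r.capture(n);pickle.dump(c,open(f"{n}1.pkl","wb"))
    out.append(cv2.resize(c["pixels"][y0:y0+150,x0:x0+165],None,fx=2.42,fy=2.42,interpolation=cv2.INTER_CUBIC))
    p=red(c,(314,210,330,226) if n=="top" else (318,218,340,236),1.3); print(n,p.tolist())
cv2.imwrite("pics/d.png",np.hstack(out))
E
```

```text
5.4 [0.4043752  0.04635554 0.27779468] 0.26865725900607124
scene [[325, 227], [326, 227], [327, 227], [328, 227], [329, 227], [330, 227], [331, 227]]
top [[319, 214], [319, 215], [320, 215], [320, 216], [321, 216], [321, 217], [322, 217], [322, 218], [323, 218], [323, 219], [324, 219], [324, 220], [325, 220]]
```

View pics/d.png

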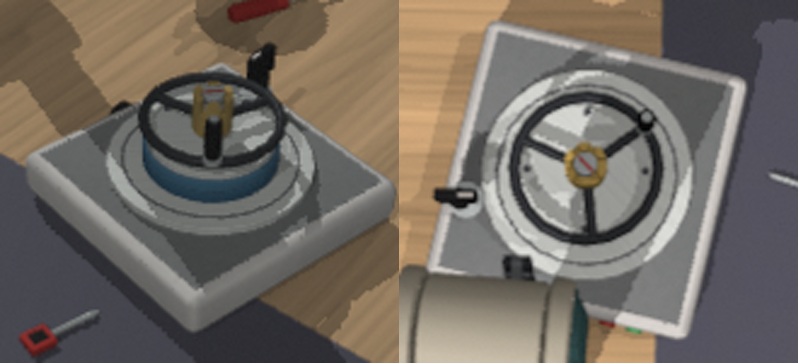

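The picture shows the brake lobe end turned in against the rotor: bar near-horizontal at top (437–477,196), white mark towards the rim. Next I measure the crank and the red line.

```bash
python3 - <<'E'
from workcell import r
from h import *
import pickle
S=pickle.load(open("scene1.pkl","rb"));T=pickle.load(open("top1.pkl","rb"))
np.set_printoptions(precision=4,suppress=True)
print("crank",tri(T,crop((646-399,118),(245,150),2.42),S,crop((213,124),(240,190),2.42)))
for c,o,R in((T,(322,217),10),(S,(328,227),11)):
    # redness-weighted principal axis on the z=.1645 plane
    y,x=np.mgrid[o[1]-4:o[1]+5,o[0]-6:o[0]+7]; p=c["pixels"][y,x].astype(float)
    w=np.clip(p[...,2]-p[...,1:2].max(-1)*1.12,0,None)*(p[...,0]>.75*p[...,1]).astype(float); w=w.ravel()
    X=onz(c,np.c_[x.ravel(),y.ravel()],.1645)[:,:2]; m=(w[:,None]*X).sum(0)/w.sum()
    C=((X-m).T*w)@(X-m)/w.sum(); e,v=np.linalg.eigh(C); print(m,np.sqrt(e)*1e3,np.degrees(np.arctan2(v[1,1],v[0,1]))%180)
s=r.state()
a=np.array([.5723,-.0087])
print(todo(s,(.6224,-.0642,.28),0))
E
```

```text
crank (array([ 0.6171, -0.0694,  0.1793]), np.float64(0.00044956171164282726))
[ 0.572 -0.01 ] [1.0752 5.9074] 45.10828102006373
[ 0.5723 -0.0085] [1.1289 5.7048] 45.543820489454134
(array([-111.8,  214.9,   -1.5]), np.float64(0.3), array([-0.06, -0.01]))
```

Call:
carry_out:
  plan:
    - {"angular": [0,0,0],"delta_pos": [-22,42,-8],"claw": 0}
    - {"angular": [0,0,0],"delta_pos": [-44,84,-8],"claw": 0}
    - {"angular": [0,0,0],"delta_pos": [-66,126,-8],"claw": 0}
    - {"angular": [0,0,0],"delta_pos": [-88,168,-8],"claw": 0}
    - {"angular": [0,0,0],"delta_pos": [-105,200,-8],"claw": 0}
    - {"angular": [0,0,0],"delta_pos": [-114,212,-8],"claw": 0}
    - {"angular": [0,0,0],"delta_pos": [-114,212,-8],"claw": 0}
    - {"angular": [0,0,0],"delta_pos": [-114,212,-8],"claw": 0}

```text
time: 6.3
position: [0.6217, -0.0651, 0.2862]
tcp_rot: [-0.001, 0.705, 0.709, -0.0]
contact_force: [-0.4, -0.5, 0.0]
gripper_width: 0.502
```

```bash
python3 - <<'E'
from workcell import r
from h import *
s=r.state(); print(s["time"],s["position"],s["contact_force"],todo(s,(.6174,-.0686,.216),0))
E
```

```text
6.3 [ 0.62174254 -0.06513476  0.28616239] [-0.4317303  -0.49639677  0.00370682] (array([-3.5, -4.2, 70.2]), np.float64(0.3), array([-0.12,  0.05]))
```

Call:
carry_out:
  plan:
    - {"angular": [0,0,0],"delta_pos": [-3.5,-4,0],"claw": 0}
    - {"angular": [0,0,0],"delta_pos": [-3.5,-4,30],"claw": 0}
    - {"angular": [0,0,0],"delta_pos": [-3.5,-4,55],"claw": 0}
    - {"angular": [0,0,0],"delta_pos": [-3.5,-4,68],"claw": 0}
    - {"angular": [0,0,0],"delta_pos": [-3.5,-4,68],"claw": 0}
    - {"angular": [0,0,0],"delta_pos": [-3.5,-4,68],"claw": 1}
    - {"angular": [0,0,0],"delta_pos": [-3.5,-4,68],"claw": 1}
    - {"angular": [0,0,0],"delta_pos": [-3.5,-4,68],"claw": 1}
    - {"angular": [0,0,0],"delta_pos": [-3.5,-4,68],"claw": 1}
    - {"angular": [0,0,0],"delta_pos": [-3.5,-4,68],"claw": 1}

```text
time: 7.3
position: [0.6183, -0.0693, 0.2206]
tcp_rot: [0.001, 0.705, 0.709, 0.0]
contact_force: [-1.7, 0.3, 6.3]
gripper_width: 0.207
```

```bash
cat > circ.py <<'E'
# rows: circle of r about axis a, clockwise by step deg per row, from the present crank angle; nut drops 3 mm a turn
import sys,json
from workcell import r
from h import *
def circ(a,R,steps,z=1):
    s=r.state(); P=s["position"]; th=np.degrees(np.arctan2(P[1]-a[1],P[0]-a[0]))
    print(s["time"],P.round(4),"th",th.round(2),"rad",np.hypot(*(P[:2]-a)).round(4),"F",s["contact_force"].round(1),"M",s["torque"].round(2),"w",s["gripper_width"].round(3))
    rows=[]
    for k in np.cumsum(steps):
        t=np.radians(th-k); d,_,_=todo(s,[a[0]+R*np.cos(t),a[1]+R*np.sin(t),P[2]-.003*k/360*z],0)
        rows.append([round(float(v),1)for v in d])
    print(rows)
E
python3 - <<'E'
from circ import *
circ(np.array([.5723,-.0087]),.075,[10]*10)
E
```

```text
Traceback (most recent call last):
  File "circ.py", line 7, in circ
    print(s["time"],P.round(4),"th",th.round(2),"rad",np.hypot(*(P[:2]-a)).round(4),"F",s["contact_force"].round(1),"M",s["torque"].round(2),"w",s["gripper_width"].round(3))
                                                                                                                                                 ^^^^^^^^^^^^^^^^^^^^^^^^
AttributeError: 'float' object has no attribute 'round'
```

```bash
sed -i 's/s\["gripper_width"\].round(3)/s["gripper_width"]/' circ.py; python3 - <<'E'
from circ import *
circ(np.array([.5723,-.0087]),.075,[10]*10)
E
```

```text
7.3 [ 0.6183 -0.0693  0.2206] th -52.77 rad 0.0761 F [-1.7  0.3  6.3] M [0.15 0.49 0.04] w 0.207457058931924
[[-6.1, -11.7, 0.1], [-10.9, -23.9, 0.1], [-13.6, -36.7, 0.2], [-14.1, -49.7, 0.3], [-12.2, -62.7, 0.3], [-8.2, -75.1, 0.4], [-2.0, -86.6, 0.5], [6.1, -96.9, 0.5], [15.8, -105.7, 0.6], [26.9, -112.6, 0.7]]
```

Call:
carry_out:
  plan:
    - {"angular": [0,0,0],"delta_pos": [-6,-12,0],"claw": 1}
    - {"angular": [0,0,0],"delta_pos": [-11,-24,0],"claw": 1}
    - {"angular": [0,0,0],"delta_pos": [-13.5,-36.5,0],"claw": 1}
    - {"angular": [0,0,0],"delta_pos": [-14,-49.5,0],"claw": 1}
    - {"angular": [0,0,0],"delta_pos": [-12,-62.5,0.5],"claw": 1}
    - {"angular": [0,0,0],"delta_pos": [-8,-75,0.5],"claw": 1}
    - {"angular": [0,0,0],"delta_pos": [-2,-86.5,0.5],"claw": 1}
    - {"angular": [0,0,0],"delta_pos": [6,-97,0.5],"claw": 1}
    - {"angular": [0,0,0],"delta_pos": [16,-106,0.5],"claw": 1}
    - {"angular": [0,0,0],"delta_pos": [27,-112.5,0.5],"claw": 1}

```text
time: 8.3
position: [0.5049, -0.0443, 0.2197]
tcp_rot: [0.002, 0.705, 0.709, -0.0]
contact_force: [1.9, -3.4, 7.2]
gripper_width: 0.208
```

```bash
python3 - <<'E'
from circ import *
circ(np.array([.5723,-.0087]),.075,[16]*10)
E
```

```text
8.3 [ 0.5049 -0.0443  0.2197] th -152.17 rad 0.0762 F [ 1.9 -3.4  7.2] M [-0.39 -0.29 -0.02] w 0.2079857608111965
[[20.2, -5.9, 0.1], [41.1, -7.2, 0.1], [61.5, -2.7, 0.2], [79.8, 7.3, 0.3], [94.7, 21.9, 0.4], [105.0, 40.1, 0.5], [109.9, 60.4, 0.7], [109.0, 81.2, 0.9], [102.4, 101.0, 1.1], [90.6, 118.2, 1.3]]
```

Call:
carry_out:
  plan:
    - {"angular": [0,0,0],"delta_pos": [20,-6,0],"claw": 1}
    - {"angular": [0,0,0],"delta_pos": [41,-7,0],"claw": 1}
    - {"angular": [0,0,0],"delta_pos": [61.5,-2.5,0],"claw": 1}
    - {"angular": [0,0,0],"delta_pos": [80,7.5,0.5],"claw": 1}
    - {"angular": [0,0,0],"delta_pos": [94.5,22,0.5],"claw": 1}
    - {"angular": [0,0,0],"delta_pos": [105,40,0.5],"claw": 1}
    - {"angular": [0,0,0],"delta_pos": [110,60.5,1],"claw": 1}
    - {"angular": [0,0,0],"delta_pos": [109,81,1],"claw": 1}
    - {"angular": [0,0,0],"delta_pos": [102.5,101,1],"claw": 1}
    - {"angular": [0,0,0],"delta_pos": [90.5,118,1.5],"claw": 1}

```text
time: 9.3
position: [0.6212, 0.0468, 0.2183]
tcp_rot: [-0.001, 0.705, 0.709, -0.002]
contact_force: [-7.7, -2.5, 14.2]
gripper_width: 0.204
```

```bash
python3 - <<'E'
from circ import *
circ(np.array([.5723,-.0087]),.075,[16]*10)
E
```

```text
9.3 [0.6212 0.0468 0.2183] th 48.58 rad 0.074 F [-7.7 -2.5 14.2] M [-0.56  1.21  0.06] w 0.20437867587447078
[[-15.2, 14.2, 0.1], [-34.2, 22.7, 0.3], [-54.9, 25.7, 0.4], [-75.6, 22.9, 0.6], [-94.7, 14.5, 0.9], [-110.7, 1.1, 1.1], [-122.4, -16.2, 1.3], [-129.0, -36.0, 1.6], [-129.8, -56.9, 1.8], [-124.8, -77.1, 2.0]]
```

Call:
carry_out:
  plan:
    - {"angular": [0,0,0],"delta_pos": [-15,14,0],"claw": 1}
    - {"angular": [0,0,0],"delta_pos": [-34,22.5,0],"claw": 1}
    - {"angular": [0,0,0],"delta_pos": [-55,25.5,0],"claw": 1}
    - {"angular": [0,0,0],"delta_pos": [-75.5,23,0],"claw": 1}
    - {"angular": [0,0,0],"delta_pos": [-94.5,14.5,0.3],"claw": 1}
    - {"angular": [0,0,0],"delta_pos": [-110.5,1,0.3],"claw": 1}
    - {"angular": [0,0,0],"delta_pos": [-122.5,-16,0.5],"claw": 1}
    - {"angular": [0,0,0],"delta_pos": [-129,-36,0.5],"claw": 1}
    - {"angular": [0,0,0],"delta_pos": [-130,-57,0.8],"claw": 1}
    - {"angular": [0,0,0],"delta_pos": [-125,-77,1],"claw": 1}

```text
time: 10.3
position: [0.5465, -0.0806, 0.2171]
tcp_rot: [0.003, 0.705, 0.709, -0.001]
contact_force: [2.6, -4.1, 6.7]
gripper_width: 0.204
```

```bash
python3 - <<'E'
from circ import *
circ(np.array([.5723,-.0087]),.075,[16]*10)
E
```

```text
10.3 [ 0.5465 -0.0806  0.2171] th -109.76 rad 0.0764 F [ 2.6 -4.1  6.7] M [-0.51 -0.27 -0.01] w 0.20397854110240912
[[11.1, -17.9, 0.0], [25.6, -33.0, -0.0], [43.7, -43.4, -0.0], [64.0, -48.4, -0.0], [84.9, -47.7, -0.0], [104.7, -41.2, 0.0], [122.0, -29.5, 0.1], [135.4, -13.5, 0.2], [143.9, 5.6, 0.3], [146.8, 26.2, 0.5]]
```

Call:
carry_out:
  plan:
    - {"angular": [0,0,0],"delta_pos": [11,-18,0.1],"claw": 1}
    - {"angular": [0,0,0],"delta_pos": [25.5,-33,0.2],"claw": 1}
    - {"angular": [0,0,0],"delta_pos": [43.5,-43.5,0.3],"claw": 1}
    - {"angular": [0,0,0],"delta_pos": [64,-48.5,0.4],"claw": 1}
    - {"angular": [0,0,0],"delta_pos": [85,-47.5,0.5],"claw": 1}
    - {"angular": [0,0,0],"delta_pos": [104.5,-41,0.6],"claw": 1}
    - {"angular": [0,0,0],"delta_pos": [122,-29.5,0.7],"claw": 1}
    - {"angular": [0,0,0],"delta_pos": [135.5,-13.5,0.8],"claw": 1}
    - {"angular": [0,0,0],"delta_pos": [144,5.5,0.9],"claw": 1}
    - {"angular": [0,0,0],"delta_pos": [147,26,1],"claw": 1}

```text
time: 11.3
position: [0.5713, 0.0658, 0.2157]
tcp_rot: [0.003, 0.704, 0.71, -0.004]
contact_force: [-2.0, -15.4, 8.6]
gripper_width: 0.203
```

```bash
python3 - <<'E'
from circ import *
circ(np.array([.5719,-.0095]),.0752,[14]*9+[7])
E
```

```text
11.3 [0.5713 0.0658 0.2157] th 90.47 rad 0.0753 F [ -2.  -15.4   8.6] M [-2.55  0.41 -0.02] w 0.20320028334356155
[[-2.3, 18.2, 0.1], [-8.9, 35.3, 0.3], [-19.4, 50.3, 0.5], [-33.2, 62.3, 0.7], [-49.6, 70.7, 1.0], [-67.4, 74.8, 1.3], [-85.7, 74.5, 1.6], [-103.4, 69.7, 1.9], [-119.5, 60.8, 2.2], [-126.6, 55.0, 2.4]]
```

Call:
carry_out:
  plan:
    - {"angular": [0,0,0],"delta_pos": [-2.5,18,0],"claw": 1}
    - {"angular": [0,0,0],"delta_pos": [-9,35.5,0.1],"claw": 1}
    - {"angular": [0,0,0],"delta_pos": [-19.5,50.5,0.2],"claw": 1}
    - {"angular": [0,0,0],"delta_pos": [-33,62.5,0.3],"claw": 1}
    - {"angular": [0,0,0],"delta_pos": [-49.5,70.5,0.5],"claw": 1}
    - {"angular": [0,0,0],"delta_pos": [-67.5,75,0.6],"claw": 1}
    - {"angular": [0,0,0],"delta_pos": [-85.5,74.5,0.7],"claw": 1}
    - {"angular": [0,0,0],"delta_pos": [-103.5,69.5,0.8],"claw": 1}
    - {"angular": [0,0,0],"delta_pos": [-119.5,61,0.9],"claw": 1}
    - {"angular": [0,0,0],"delta_pos": [-126.5,55,1],"claw": 1}

```text
time: 12.3
position: [0.6284, -0.0588, 0.2148]
tcp_rot: [0.003, 0.706, 0.709, 0.001]
contact_force: [6.6, -2.5, 2.5]
gripper_width: 0.204
```

```bash
python3 - <<'E'
from circ import *
circ(np.array([.5719,-.0097]),.0752,[4]*10)
E
```

```text
12.3 [ 0.6284 -0.0588  0.2148] th -40.98 rad 0.0749 F [ 6.6 -2.5  2.5] M [-0.2  -0.96  0.  ] w 0.20375988673554318
[[-4.0, -3.4, 0.0], [-7.6, -7.2, 0.1], [-10.9, -11.3, 0.1], [-13.9, -15.6, 0.1], [-16.6, -20.1, 0.1], [-18.9, -24.8, 0.1], [-21.0, -29.7, 0.1], [-22.6, -34.6, 0.2], [-24.0, -39.7, 0.2], [-25.0, -44.9, 0.2]]
```

Call:
carry_out:
  plan:
    - {"angular": [0,0,0],"delta_pos": [-4,-3.5,0],"claw": 1}
    - {"angular": [0,0,0],"delta_pos": [-7.5,-7,0],"claw": 1}
    - {"angular": [0,0,0],"delta_pos": [-11,-11.5,0],"claw": 1}
    - {"angular": [0,0,0],"delta_pos": [-14,-15.5,0.1],"claw": 1}
    - {"angular": [0,0,0],"delta_pos": [-16.5,-20,0.1],"claw": 1}
    - {"angular": [0,0,0],"delta_pos": [-16.5,-20,0.1],"claw": 1}

```text
time: 12.9
position: [0.6079, -0.0756, 0.2146]
tcp_rot: [0.003, 0.705, 0.709, -0.001]
contact_force: [4.8, -5.3, 4.5]
gripper_width: 0.211
```

```bash
python3 - <<'E'
from circ import *
circ(np.array([.5719,-.0097]),.0752,[2]*6)
E
```

```text
12.9 [ 0.6079 -0.0756  0.2146] th -61.37 rad 0.0751 F [ 4.8 -5.3  4.5] M [-0.75 -0.52 -0.02] w 0.2105126499209186
[[-1.3, -2.3, 0.0], [-2.5, -4.6, 0.0], [-3.5, -7.0, 0.0], [-4.4, -9.5, 0.1], [-5.3, -12.0, 0.1], [-6.1, -14.5, 0.1]]
```

Call:
carry_out:
  plan:
    - {"angular": [0,0,0],"delta_pos": [-1.3,-2.3,0],"claw": 1}
    - {"angular": [0,0,0],"delta_pos": [-2.5,-4.6,0],"claw": 1}
    - {"angular": [0,0,0],"delta_pos": [-2.5,-4.6,0],"claw": 1}

```text
time: 13.2
position: [0.6035, -0.0778, 0.2146]
tcp_rot: [0.003, 0.705, 0.709, -0.0]
contact_force: [4.6, -4.7, 3.1]
gripper_width: 0.211
```

```bash
python3 - <<'E'
from circ import *
circ(np.array([.5719,-.0097]),.0752,[2]*6)
E
```

```text
13.2 [ 0.6035 -0.0778  0.2146] th -65.12 rad 0.0751 F [ 4.6 -4.7  3.1] M [-0.68 -0.63 -0.01] w 0.21055287724984859
[[-1.1, -2.4, 0.0], [-2.1, -4.8, 0.0], [-3.0, -7.3, 0.0], [-3.8, -9.8, 0.1], [-4.5, -12.3, 0.1], [-5.1, -14.9, 0.1]]
```

Call:
carry_out:
  plan:
    - {"angular": [0,0,0],"delta_pos": [-1.1,-2.4,0],"claw": 1}
    - {"angular": [0,0,0],"delta_pos": [-2.1,-4.8,0],"claw": 1}
    - {"angular": [0,0,0],"delta_pos": [-2.1,-4.8,0],"claw": 1}

```text
time: 13.5
position: [0.6022, -0.0784, 0.2146]
tcp_rot: [0.005, 0.706, 0.709, 0.004]
contact_force: [13.1, -0.5, -1.7]
gripper_width: 0.207
```

```bash
python3 - <<'E'
from circ import *
circ(np.array([.5719,-.0097]),.0752,[2]*6)
E
```

```text
13.5 [ 0.6022 -0.0784  0.2146] th -66.17 rad 0.0751 F [13.1 -0.5 -1.7] M [ 0.08 -1.86 -0.06] w 0.2069385417516323
[[-1.1, -2.4, -0.0], [-2.0, -4.8, -0.0], [-2.9, -7.3, -0.0], [-3.6, -9.8, -0.0], [-4.3, -12.4, -0.1], [-4.9, -14.9, -0.1]]
```

Call:
carry_out:
  plan:
    - {"angular": [0,0,0],"delta_pos": [-0.5,-2,0],"claw": 1}
    - {"angular": [0,0,0],"delta_pos": [-0.5,-2,0],"claw": 1}

```text
time: 13.7
position: [0.6018, -0.0785, 0.2146]
tcp_rot: [0.006, 0.706, 0.709, 0.005]
contact_force: [16.8, 1.4, -3.2]
gripper_width: 0.204
```

```bash
python3 - <<'E'
from circ import *
circ(np.array([.5719,-.0097]),.0752,[-4,-4,-4,-4,-3,-1])
E
```

```text
13.7 [ 0.6018 -0.0785  0.2146] th -66.47 rad 0.075 F [16.8  1.4 -3.2] M [ 0.28 -2.37 -0.01] w 0.20398081007897031
[[2.1, 4.8, 0.0], [4.6, 9.4, 0.1], [7.5, 13.8, 0.1], [10.7, 18.0, 0.1], [13.3, 20.9, 0.2], [14.1, 21.9, 0.2]]
```

Call:
carry_out:
  plan:
    - {"angular": [0,0,0],"delta_pos": [2,5,0],"claw": 1}
    - {"angular": [0,0,0],"delta_pos": [4.5,9.5,0],"claw": 1}
    - {"angular": [0,0,0],"delta_pos": [7.5,14,0],"claw": 1}
    - {"angular": [0,0,0],"delta_pos": [10.5,18,0],"claw": 1}
    - {"angular": [0,0,0],"delta_pos": [14,22,0],"claw": 1}
    - {"angular": [0,0,0],"delta_pos": [14,22,0],"claw": 1}

```text
time: 14.3
position: [0.6194, -0.0674, 0.2147]
tcp_rot: [0.004, 0.705, 0.709, -0.001]
contact_force: [4.8, -7.2, 3.1]
gripper_width: 0.211
```

```bash
python3 - <<'E'
from circ import *
circ(np.array([.5719,-.0097]),.0752,[-1]*6)
E
```

```text
14.3 [ 0.6194 -0.0674  0.2147] th -50.52 rad 0.0747 F [ 4.8 -7.2  3.1] M [-1.12 -0.77 -0.  ] w 0.21063514015491372
[[0.5, 1.3, -0.0], [1.3, 2.3, -0.0], [2.2, 3.3, -0.0], [3.1, 4.3, -0.0], [4.0, 5.2, -0.0], [4.9, 6.1, -0.1]]
```

Call:
carry_out:
  plan:
    - {"angular": [0,0,0],"delta_pos": [2,3,0],"claw": 1}
    - {"angular": [0,0,0],"delta_pos": [4,5,0],"claw": 1}
    - {"angular": [0,0,0],"delta_pos": [4,5,0],"claw": 1}

```text
time: 14.6
position: [0.6241, -0.0632, 0.2147]
tcp_rot: [0.004, 0.705, 0.709, -0.001]
contact_force: [4.4, -6.6, 3.3]
gripper_width: 0.205
```

```bash
python3 - <<'E'
from circ import *
circ(np.array([.5719,-.0097]),.0752,[-1]*3)
E
```

```text
14.6 [ 0.6241 -0.0632  0.2147] th -45.73 rad 0.0748 F [ 4.4 -6.6  3.3] M [-1.02 -0.63 -0.05] w 0.2053459350258072
[[0.6, 1.2, -0.0], [1.5, 2.2, -0.0], [2.5, 3.1, -0.0]]
```

Call:
carry_out:
  plan:
    - {"angular": [0,0,0],"delta_pos": [0,0,0],"claw": -0.1}
    - {"angular": [0,0,0],"delta_pos": [0,0,0],"claw": -0.1}
    - {"angular": [0,0,0],"delta_pos": [0,0,0],"claw": -0.1}
    - {"angular": [0,0,0],"delta_pos": [0,0,-40],"claw": -0.1}
    - {"angular": [0,0,0],"delta_pos": [0,0,-80],"claw": -0.1}
    - {"angular": [0,0,8],"delta_pos": [-40,-10,-85],"claw": -0.1}
    - {"angular": [0,0,16],"delta_pos": [-85,-20,-85],"claw": -0.1}
    - {"angular": [0,0,17],"delta_pos": [-130,-30,-85],"claw": -0.1}
    - {"angular": [0,0,17],"delta_pos": [-175,-45,-85],"claw": -0.1}
    - {"angular": [0,0,17],"delta_pos": [-215,-58,-85],"claw": -0.1}

```text
time: 15.6
position: [0.565, -0.2766, 0.2982]
tcp_rot: [-0.001, 0.802, 0.597, -0.001]
contact_force: [0.2, -0.8, -0.7]
gripper_width: 0.548
```

```bash
python3 - <<'E'
from workcell import r
from h import *
import pickle
s=r.state(); print(s["time"],s["position"],todo(s,(.566,-.2848,.150),-16.8))
out=[]
for n,(x0,y0),(w,h) in(("scene",(290,200),(80,80)),("top",(280,175),(80,80))):
    c=r.capture(n);pickle.dump(c,open(f"{n}2.pkl","wb"))
    out.append(cv2.resize(c["pixels"][y0:y0+h,x0:x0+w],None,fx=5,fy=5,interpolation=cv2.INTER_CUBIC))
    y,x=np.mgrid[213:222,316:329] if n=="top" else np.mgrid[223:232,322:335]
    p=c["pixels"][y,x].astype(float)
    q=np.clip(p[...,2]-p[...,1]*1.12,0,None)*(p[...,0]>.75*p[...,1]); q=q.ravel()
    X=onz(c,np.c_[x.ravel(),y.ravel()],.1645)[:,:2]; m=(q[:,None]*X).sum(0)/q.sum()
    C=((X-m).T*q)@(X-m)/q.sum(); e,v=np.linalg.eigh(C); print(m,np.sqrt(e)*1e3,np.degrees(np.arctan2(v[1,1],v[0,1]))%180)
cv2.imwrite("pics/e.png",np.hstack(out))
E
```

```text
15.6 [ 0.56499941 -0.27662379  0.2982035 ] (array([ -7.6,   3.6, 148.2]), np.float64(0.1), array([-0.11,  0.04]))
[ 0.5724846  -0.00813035] [0.89786821 5.6324122 ] 43.22865823772611
[ 0.5721939  -0.00976739] [1.05263992 5.87466195] 44.99641026912926
```

View pics/e.png

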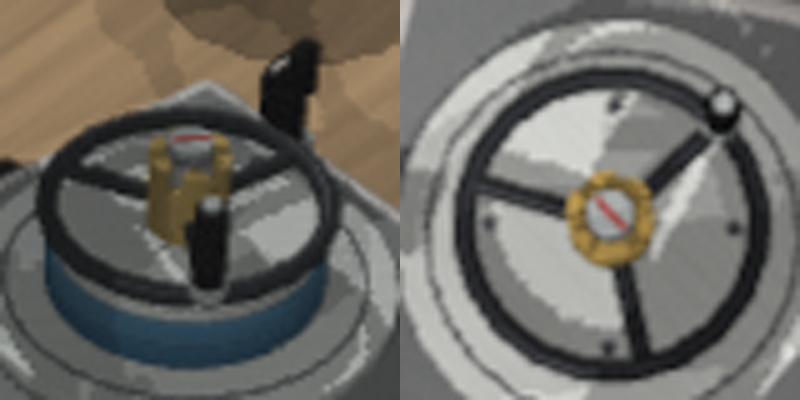

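Nut square to the red line: the crank at top (722,110) in the crop sits perpendicular to the line at (610,213), slots aligned. Now the pin.

Call:
carry_out:
  plan:
    - {"angular": [0,0,0],"delta_pos": [-4,2,40],"claw": -0.1}
    - {"angular": [0,0,0],"delta_pos": [-4,2,85],"claw": -0.1}
    - {"angular": [0,0,0],"delta_pos": [-4,2,130],"claw": -0.1}
    - {"angular": [0,0,0],"delta_pos": [-4,2,165],"claw": -0.1}
    - {"angular": [0,0,0],"delta_pos": [-4,2,185],"claw": -0.1}
    - {"angular": [0,0,0],"delta_pos": [-4,2,185],"claw": -0.1}

```text
time: 16.3
position: [0.5649, -0.2772, 0.1099]
tcp_rot: [-0.004, 0.802, 0.597, -0.002]
contact_force: [0.0, 0.8, -0.4]
gripper_width: 0.548
```

```bash
python3 - <<'E'
from workcell import r
from h import *
import pickle
s=r.state(); print(s["time"],s["position"],s["contact_force"],todo(s,(.566,-.2848,.074),-16.8))
T=pickle.load(open("top2.pkl","rb"));S=pickle.load(open("scene2.pkl","rb"))
for c,bx in((T,(408,215,440,245)),(S,(240,315,275,345))):
    p=red(c,bx); print(len(p),onz(c,[p.mean(0)],.007))
E
```

```text
16.3 [ 0.56493516 -0.27718888  0.10989267] [ 0.02611132  0.82008664 -0.44641827] (array([-7.1,  3.5, 35.8]), np.float64(0.2), array([-0.45,  0.3 ]))
68 [[ 0.56755509 -0.28096388  0.007     ]]
109 [[ 0.56687348 -0.28585518  0.007     ]]
```

Call:
carry_out:
  plan:
    - {"angular": [0,0,0],"delta_pos": [-7,3.5,5],"claw": -0.1}
    - {"angular": [0,0,0],"delta_pos": [-7,3.5,25],"claw": -0.1}
    - {"angular": [0,0,0],"delta_pos": [-7,3.5,35.5],"claw": -0.1}
    - {"angular": [0,0,0],"delta_pos": [-7,3.5,35.5],"claw": -0.1}

```text
time: 16.7
position: [0.5682, -0.2872, 0.0778]
tcp_rot: [-0.001, 0.802, 0.597, -0.0]
contact_force: [-0.8, -0.5, 0.9]
gripper_width: 0.551
```

```bash
python3 - <<'E'
from workcell import r
from h import *
import pickle
s=r.state(); print(s["time"],s["position"],s["contact_force"],todo(s,(.566,-.2848,.074),-16.8))
c=r.capture("scene"); a=c["pixels"][290:350,225:305]; cv2.imwrite("pics/f.png",cv2.resize(a,None,fx=8,fy=8,interpolation=cv2.INTER_CUBIC))
E
```

```text
16.7 [ 0.5682183  -0.28719999  0.07782703] [-0.82629556 -0.54762882  0.90958751] (array([ 1.7, -2.8,  3.8]), np.float64(0.1), array([-0.08,  0.05]))
```

View pics/f.png

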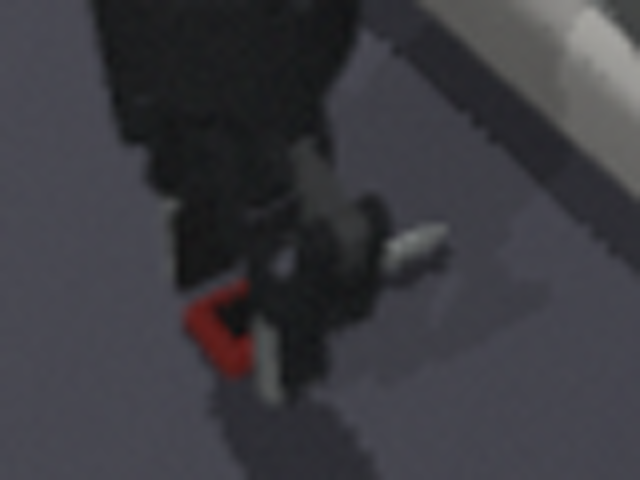

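The tab (crop about (230,330)) sits between the fingers, with the shank showing at (415,245). Lowering the last 4 mm and closing.

Call:
carry_out:
  plan:
    - {"angular": [0,0,0],"delta_pos": [1,-2.5,4],"claw": -0.1}
    - {"angular": [0,0,0],"delta_pos": [1,-2.5,4],"claw": -0.1}
    - {"angular": [0,0,0],"delta_pos": [1,-2.5,4],"claw": 1}
    - {"angular": [0,0,0],"delta_pos": [1,-2.5,4],"claw": 1}
    - {"angular": [0,0,0],"delta_pos": [1,-2.5,4],"claw": 1}
    - {"angular": [0,0,0],"delta_pos": [1,-2.5,4],"claw": 1}
    - {"angular": [0,0,0],"delta_pos": [1,-2.5,4],"claw": 1}

```text
time: 17.45
position: [0.5668, -0.2859, 0.0751]
tcp_rot: [0.001, 0.802, 0.597, 0.0]
contact_force: [-1.8, 0.4, 5.7]
gripper_width: 0.302
```

```bash
python3 - <<'E'
from workcell import r
from h import *
s=r.state(); print(s["time"],s["position"],s["contact_force"],s["gripper_width"],yawY(s["tcp_rot"]),todo(s,(.566,-.2848,.074),-16.8))
E
```

```text
17.45 [ 0.56684316 -0.2858748   0.07514928] [-1.75535708  0.35492979  5.66739373] 0.30235117800453776 -16.68332215309685 (array([ 0.8, -1.1,  1.1]), np.float64(0.1), array([ 0.06, -0.04]))
```

Call:
carry_out:
  plan:
    - {"angular": [0,0,0],"delta_pos": [0,0,-25],"claw": 1}
    - {"angular": [0,0,0],"delta_pos": [0,0,-65],"claw": 1}
    - {"angular": [0,0,0],"delta_pos": [0,0,-110],"claw": 1}
    - {"angular": [0,0,0],"delta_pos": [0,0,-145],"claw": 1}
    - {"angular": [0,0,0],"delta_pos": [0,0,-155],"claw": 1}
    - {"angular": [0,0,0],"delta_pos": [0,0,-155],"claw": 1}

```text
time: 18.05
position: [0.567, -0.286, 0.2308]
tcp_rot: [0.002, 0.802, 0.597, 0.001]
contact_force: [0.3, 0.1, -0.2]
gripper_width: 0.303
```

```bash
python3 - <<'E'
from workcell import r
from h import *
s=r.state(); print(s["time"],s["position"],s["contact_force"],s["gripper_width"],yawY(s["tcp_rot"]),todo(s,(.498,-.0825,.2281),-45.4))
E
```

```text
18.05 [ 0.56701925 -0.28602283  0.23078679] [ 0.33293764  0.06852803 -0.20604127] 0.30339831911979376 -16.681356975537735 (array([ 175.1, -124.5,    2.1]), np.float64(28.7), array([ 0.17, -0.11]))
```

Call:
carry_out:
  plan:
    - {"angular": [0,0,5],"delta_pos": [25,-18,0],"claw": 1}
    - {"angular": [0,0,10],"delta_pos": [55,-39,0],"claw": 1}
    - {"angular": [0,0,15],"delta_pos": [88,-62,0],"claw": 1}
    - {"angular": [0,0,20],"delta_pos": [120,-85,0],"claw": 1}
    - {"angular": [0,0,25],"delta_pos": [150,-107,1],"claw": 1}
    - {"angular": [0,0,28.7],"delta_pos": [170,-121,2],"claw": 1}
    - {"angular": [0,0,28.7],"delta_pos": [175,-124.5,2],"claw": 1}
    - {"angular": [0,0,28.7],"delta_pos": [175,-124.5,2],"claw": 1}
    - {"angular": [0,0,28.7],"delta_pos": [175,-124.5,2],"claw": 1}

```text
time: 18.95
position: [0.4978, -0.0831, 0.2264]
tcp_rot: [0.0, 0.925, 0.38, -0.0]
contact_force: [0.1, -0.7, -0.4]
gripper_width: 0.302
```

```bash
python3 - <<'E'
from workcell import r
from h import *
s=r.state(); print(s["time"],s["position"],s["contact_force"],s["gripper_width"],yawY(s["tcp_rot"]),todo(s,(.498,-.0825,.2181),-45.4))
E
```

```text
18.95 [ 0.4977799  -0.08306718  0.22644229] [ 0.11432161 -0.70660026 -0.3776077 ] 0.30243682015437834 -45.345867595577545 (array([ 0.6, -0.2,  8.3]), np.float64(0.1), array([-0.05, -0.03]))
```

Call:
carry_out:
  plan:
    - {"angular": [0,0,0],"delta_pos": [0.5,-0.2,5],"claw": 1}
    - {"angular": [0,0,0],"delta_pos": [0.5,-0.2,8.3],"claw": 1}
    - {"angular": [0,0,0],"delta_pos": [0.5,-0.2,8.3],"claw": 1}
    - {"angular": [0,0,0],"delta_pos": [0.5,-0.2,8.3],"claw": 1}

```text
time: 19.35
position: [0.4977, -0.0822, 0.2187]
tcp_rot: [-0.0, 0.925, 0.379, -0.0]
contact_force: [0.7, -0.4, -0.1]
gripper_width: 0.302
```

```bash
python3 - <<'E'
from workcell import r
from h import *
import pickle
s=r.state(); print(s["time"],s["position"],s["contact_force"],yawY(s["tcp_rot"]),todo(s,(.498,-.0825,.2181),-45.4))
out=[]
P=s["position"];th=np.radians(yawY(s["tcp_rot"])+90); d=np.array([np.cos(th),np.sin(th),0])
tip=P+[0,0,-.0701]+d*.0718; root=P+[0,0,-.0701]+d*.0158
ax=np.array([.572,-.0095,.148]); e=np.array([np.cos(np.radians(44.6)),np.sin(np.radians(44.6)),0])
for n,(x0,y0),(w,h) in(("scene",(285,195),(70,75)),("top",(290,185),(70,75))):
    c=r.capture(n);pickle.dump(c,open(f"{n}3.pkl","wb"))
    im=cv2.resize(c["pixels"][y0:y0+h,x0:x0+w],None,fx=5.7,fy=5.7,interpolation=cv2.INTER_CUBIC)
    u=lambda X:[tuple(map(int,v)) for v in (proj(c,X)-[x0,y0]+.5)*5.7-.5]
    a,b=u([root,tip]); cv2.line(im,a,b,(255,0,255),1)
    a,b=u([ax-e*.022,ax+e*.022]); cv2.circle(im,a,2,(0,255,0),1);cv2.circle(im,b,2,(0,255,0),1)
    out.append(im)
cv2.imwrite("pics/g.png",np.hstack(out))
E
```

```text
19.35 [ 0.49771207 -0.08223347  0.21869314] [ 0.66192731 -0.40554023 -0.12207447] -45.41396776530831 (array([0. , 0.4, 0.6]), np.float64(-0.0), array([-0.02, -0.  ]))
```

View pics/g.png

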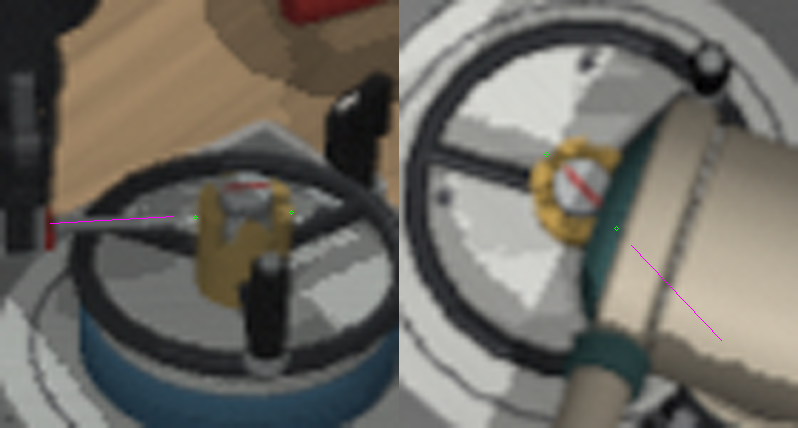

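```bash
python3 - <<'E'
import numpy as np
from scipy.optimize import least_squares
from h import *
import pickle
P=np.array([(.6183,-.0693),(.5049,-.0443),(.6212,.0468),(.5465,-.0806),(.5713,.0658),(.6284,-.0588),(.6079,-.0756),(.6035,-.0778),(.6241,-.0632),(.6194,-.0674)])
for idx in (range(10),[0,1,2,3,4,5,7]):
    Q=P[list(idx)]
    f=least_squares(lambda c:np.hypot(*(Q-c[:2]).T)-c[2],[.572,-.009,.075]); print(f.x,f.fun*1e3)
    f=least_squares(lambda c:np.hypot(*(Q-c[:2]).T)-.075,[.572,-.009]); print(f.x)
# shank rows in the scene picture: brightness minus background per column
c=pickle.load(open("scene3.pkl","rb"))["pixels"]; print(c[228:240,294:318:3].mean(-1).astype(int))
p=pickle.load(open("scene3.pkl","rb"))
tip=np.array([.4977,-.0822,.1486])+np.array([.712,.702,0])*.0718; print(proj(p,[tip-np.array([.712,.702,0])*.05,tip]))
E
```

```text
[ 0.57156668 -0.00961438  0.0752629 ] [ 0.54195671 -0.11278905 -0.12270889  0.01855295  0.15195121 -0.10139894
  0.06446656  0.02996623 -0.22179001 -0.24820654]
[ 0.57172866 -0.00975379]
[ 0.57166499 -0.00966423  0.0752893 ] [ 0.41571388 -0.0749352  -0.17654911 -0.0220393   0.17580553 -0.23475303
 -0.08324261]
[ 0.57180078 -0.00978717]
[[ 89 119 127  80  30  27  62  85]
 [ 86 124 129  37  28  62  85  89]
 [104 127 102  26  29  86  89  90]
 [107 123  66  26  48  89  88  89]
 [ 88 102  32  33  65  82  88  86]
 [ 60  86  82  84  89  96 110 106]
 [ 62  90  90  90  87  89  81  81]
 [ 58  68  49  55  44  46  44  46]
 [ 57  80  27  84  40  28  34  32]
 [ 61  62  26  90  85  63  28  28]
 [ 76  60  27  91  90  88  64  32]
 [106  46  26  91  91  92  88  66]]
[[295.76965047 233.604898  ]
 [315.04287041 232.63547927]]
```

Call:
carry_out:
  plan:
    - {"angular": [0,0,0],"delta_pos": [0,0.4,0.6],"claw": 1}
    - {"angular": [0,0,0],"delta_pos": [5,0.4,0.6],"claw": 1}
    - {"angular": [0,0,0],"delta_pos": [10,0.4,0.6],"claw": 1}
    - {"angular": [0,0,0],"delta_pos": [16,0.4,0.6],"claw": 1}
    - {"angular": [0,0,0],"delta_pos": [16,0.4,0.6],"claw": 1}
    - {"angular": [0,0,0],"delta_pos": [16,0.4,0.6],"claw": 1}

```text
time: 20.05
position: [0.5095, -0.0706, 0.2183]
tcp_rot: [0.0, 0.925, 0.38, -0.0]
contact_force: [-0.2, 0.1, -0.4]
gripper_width: 0.303
```

```bash
cat > ins.py <<'E'
from workcell import r
from h import *
s=r.state(); P=s["position"]; d=np.array([.712,.702]); a=np.array([.5717,-.0097])
print(s["time"],P.round(4),"F tool",[round(float(v),1) for v in(s["contact_force"][:2]@d,s["contact_force"][:2]@[.702,-.712],s["contact_force"][2])],"M",s["torque"].round(2),s["gripper_width"])
print("along",((P[:2]-a)@d*1e3).round(2),"lat",((P[:2]-a)@[.702,-.712]*1e3).round(2),"yaw",yawY(s["tcp_rot"]),todo(s,(*(a-.0378*d),.2181),-45.4))
E
python3 ins.py
```

```text
20.05 [ 0.5095 -0.0706  0.2183] F tool [-0.1, -0.2, -0.4] M [-0.01  0.05  0.02] 0.30307802354529495
along -87.07 lat -0.34 yaw -45.34041880915496 (array([49.3,  0.4,  0.2]), np.float64(0.1), array([-0.01, -0.01]))
```

Call:
carry_out:
  plan:
    - {"angular": [0,0,0],"delta_pos": [0,0.4,0.2],"claw": 1}
    - {"angular": [0,0,0],"delta_pos": [3,0.4,0.2],"claw": 1}
    - {"angular": [0,0,0],"delta_pos": [6,0.4,0.2],"claw": 1}
    - {"angular": [0,0,0],"delta_pos": [9,0.4,0.2],"claw": 1}
    - {"angular": [0,0,0],"delta_pos": [9,0.4,0.2],"claw": 1}

```text
time: 20.55
position: [0.5163, -0.0645, 0.2182]
tcp_rot: [0.0, 0.925, 0.38, 0.0]
contact_force: [-0.3, -0.4, -0.5]
gripper_width: 0.304
```

```bash
python3 ins.py
```

```text
20.55 [ 0.5163 -0.0645  0.2182] F tool [-0.5, 0.0, -0.5] M [-0.05  0.04 -0.03] 0.3041374510976022
along -77.92 lat 0.18 yaw -45.36173323269387 (array([40.1, -0.2,  0.1]), np.float64(0.0), array([0.01, 0.  ]))
```

Call:
carry_out:
  plan:
    - {"angular": [0,0,0],"delta_pos": [4,-0.2,0],"claw": 1}
    - {"angular": [0,0,0],"delta_pos": [8,-0.2,0],"claw": 1}
    - {"angular": [0,0,0],"delta_pos": [12,-0.2,0],"claw": 1}
    - {"angular": [0,0,0],"delta_pos": [16,-0.2,0],"claw": 1}
    - {"angular": [0,0,0],"delta_pos": [16,-0.2,0],"claw": 1}

```text
time: 21.05
position: [0.5278, -0.0531, 0.2182]
tcp_rot: [0.0, 0.925, 0.38, 0.0]
contact_force: [-0.7, -0.3, 0.7]
gripper_width: 0.305
```

```bash
python3 ins.py
```

```text
21.05 [ 0.5278 -0.0531  0.2182] F tool [-0.6, -0.3, 0.7] M [-0.05  0.03 -0.03] 0.30530164908438684
along -61.72 lat 0.03 yaw -45.34890088397598 (array([23.9, -0. ,  0.1]), np.float64(0.1), array([ 0.02, -0.  ]))
```

Going in freely. Advancing to near contact.

Call:
carry_out:
  plan:
    - {"angular": [0,0,0],"delta_pos": [5,0,0],"claw": 1}
    - {"angular": [0,0,0],"delta_pos": [10,0,0],"claw": 1}
    - {"angular": [0,0,0],"delta_pos": [15,0,0],"claw": 1}
    - {"angular": [0,0,0],"delta_pos": [19,0,0],"claw": 1}
    - {"angular": [0,0,0],"delta_pos": [21,0,0],"claw": 1}
    - {"angular": [0,0,0],"delta_pos": [21,0,0],"claw": 1}

```text
time: 21.65
position: [0.5425, -0.0385, 0.2181]
tcp_rot: [0.0, 0.925, 0.38, -0.0]
contact_force: [-0.3, 0.0, -0.2]
gripper_width: 0.303
```

```bash
python3 ins.py
```

```text
21.65 [ 0.5425 -0.0385  0.2181] F tool [-0.2, -0.2, -0.2] M [-0.04  0.01 -0.04] 0.30269355992625613
along -41.02 lat -0.05 yaw -45.358556159360624 (array([3.2, 0. , 0. ]), np.float64(0.0), array([ 0.  , -0.01]))
```

Call:
carry_out:
  plan:
    - {"angular": [0,0,0],"delta_pos": [1.5,0,0],"claw": 1}
    - {"angular": [0,0,0],"delta_pos": [3,0,0],"claw": 1}
    - {"angular": [0,0,0],"delta_pos": [4,0,0],"claw": 1}
    - {"angular": [0,0,0],"delta_pos": [4,0,0],"claw": 1}

```text
time: 22.05
position: [0.545, -0.036, 0.2182]
tcp_rot: [0.0, 0.925, 0.38, -0.0]
contact_force: [-0.2, -0.4, 0.3]
gripper_width: 0.3
```

```bash
python3 ins.py
```

```text
22.05 [ 0.545  -0.036   0.2182] F tool [-0.4, 0.1, 0.3] M [-0.04  0.05  0.  ] 0.29950786039362376
along -37.44 lat -0.05 yaw -45.37729064430057 (array([-0.3,  0. ,  0.1]), np.float64(0.0), array([-0.01, -0.02]))
```

Call:
carry_out:
  plan:
    - {"angular": [0,0,0],"delta_pos": [0.7,0,0],"claw": 1}
    - {"angular": [0,0,0],"delta_pos": [1.5,0,0],"claw": 1}
    - {"angular": [0,0,0],"delta_pos": [1.5,0,0],"claw": 1}

```text
time: 22.35
position: [0.5453, -0.0356, 0.2182]
tcp_rot: [0.001, 0.925, 0.38, -0.001]
contact_force: [-3.1, -4.0, 0.5]
gripper_width: 0.3
```

```bash
python3 ins.py
```

```text
22.35 [ 0.5453 -0.0356  0.2182] F tool [-5.0, 0.7, 0.5] M [-0.64  0.55  0.01] 0.30008729747921464
along -36.97 lat -0.04 yaw -45.358555307064044 (array([-0.8,  0. ,  0.1]), np.float64(0.0), array([-0.12, -0.11]))
```

Tab meets the nut (5 N). Releasing and withdrawing.

Call:
carry_out:
  plan:
    - {"angular": [0,0,0],"delta_pos": [0,0,0],"claw": 0.2}
    - {"angular": [0,0,0],"delta_pos": [0,0,0],"claw": 0.1}
    - {"angular": [0,0,0],"delta_pos": [0,0,0],"claw": 0}
    - {"angular": [0,0,0],"delta_pos": [0,0,0],"claw": 0}
    - {"angular": [0,0,0],"delta_pos": [0,0,-15],"claw": 0}
    - {"angular": [0,0,0],"delta_pos": [0,0,-50],"claw": 0}
    - {"angular": [0,0,0],"delta_pos": [0,0,-90],"claw": 0}
    - {"angular": [0,0,0],"delta_pos": [-45,0,-100],"claw": 0}
    - {"angular": [0,0,0],"delta_pos": [-90,0,-100],"claw": 0}
    - {"angular": [0,0,0],"delta_pos": [-130,30,-100],"claw": 0}

```text
time: 23.35
position: [0.4719, -0.1461, 0.3192]
tcp_rot: [-0.001, 0.925, 0.381, 0.0]
contact_force: [0.9, -0.4, 0.0]
gripper_width: 0.502
```

Call:
carry_out:
  plan:
    - {"angular": [0,0,0],"delta_pos": [-45,20,0],"claw": 0}
    - {"angular": [0,0,0],"delta_pos": [-90,40,0],"claw": 0}
    - {"angular": [0,0,0],"delta_pos": [-90,40,0],"claw": 0}
    - {"angular": [0,0,0],"delta_pos": [-90,40,0],"claw": 0}

```text
time: 23.75
position: [0.4384, -0.2399, 0.3182]
tcp_rot: [-0.0, 0.926, 0.378, 0.0]
contact_force: [0.4, -0.8, -0.3]
gripper_width: 0.5
```

```bash
python3 - <<'E'
from workcell import r
from h import *
s=r.state(); print(s["time"],s["position"],s["contact_force"])
out=[]
for n,(x0,y0),(w,h) in(("scene",(275,190),(95,90)),("top",(250,170),(95,90))):
    c=r.capture(n)
    out.append(cv2.resize(c["pixels"][y0:y0+h,x0:x0+w],None,fx=4.2,fy=4.2,interpolation=cv2.INTER_CUBIC))
cv2.imwrite("pics/k.png",np.hstack(out))
E
```

```text
23.75 [ 0.43841041 -0.23990734  0.31815295] [ 0.44138252 -0.82325251 -0.2850362 ]
```

View pics/k.png

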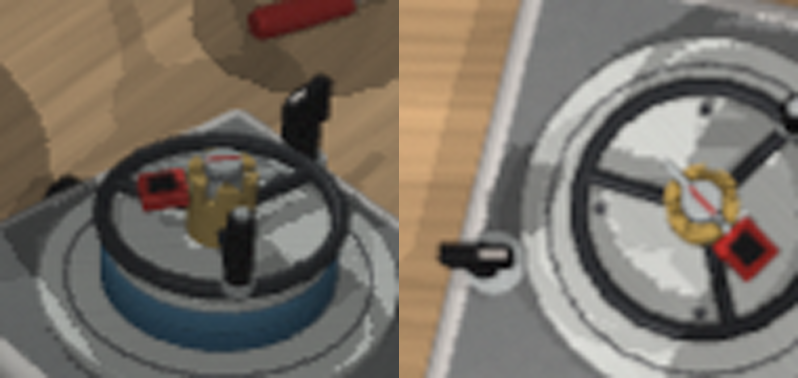

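```bash
python3 - <<'E'
from workcell import r
from h import *
C={n:r.capture(n) for n in("top","scene")}
P={}
for n,bx in(("top",(418-0,0,0,0)),):pass
for n,c,bx in(("top",C["top"],(417,215,440,240)),("scene",C["scene"],(305,225,322,243))):
    if n=="top": bx=(418,220,436,240) if False else (420,220,1,1)
    if n=="top": bx=(250+int(310/4.2),170+48,250+int(385/4.2),170+70)
    p=red(c,bx); m=cv2.minAreaRect(p.astype(np.float32)); P[n]=m[0]; print(n,len(p),m,onz(c,[m[0]],.150))
t=tri(C["top"],P["top"],C["scene"],P["scene"]); print(t,np.hypot(*(t[0][:2]-[.5722,-.0090])))
E
```

```text
top 104 ((329.0000305175781, 226.00003051757812), (19.798988342285156, 11.31370735168457), 45.0) [[ 0.5528324  -0.02813026  0.15      ]]
scene 74 ((313.5, 234.5), (9.0, 11.0), 90.0) [[ 0.55167454 -0.04193428  0.15      ]]
(array([ 0.54981923, -0.03134478,  0.14318641]), np.float64(0.009874254244707413)) 0.031625750337369085
```

```bash
python3 - <<'E'
from workcell import r
from h import *
C={n:r.capture(n) for n in("top","scene")}
a=crop((745-399,250),(250,170),4.2); b=crop((162,188),(275,190),4.2)
p=red(C["top"],(324,222,342,240)); m=cv2.minAreaRect(p.astype(np.float32)); print(a,m)
for u in(a,m[0]):
    X=onz(C["top"],[u],.152)[0]; print(X,np.hypot(*(X[:2]-[.5720,-.0095])), tri(C["top"],u,C["scene"],b))
E
```

```text
[332.         229.14285714] ((331.7500305175781, 228.75003051757812), (12.020814895629883, 11.31370735168457), 45.0)
[ 0.54504781 -0.03567433  0.152     ] 0.03757014886291689 (array([ 0.54592087, -0.03570733,  0.14375935]), np.float64(4.354657761508605e-05))
[ 0.54600023 -0.03503835  0.152     ] 0.03644441849332114 (array([ 0.54642831, -0.03543606,  0.14389973]), np.float64(0.0010983352800000075))
```

```bash
python3 -c "
from workcell import r
print(r.sign_off())"
```

```text
the job is handed in; nothing more can be done
None
```

The spin caster job is done in the order asked, and I handed it in at about 24 s of the 72 s allowed.

- **Brake:** I turned the knob counter-clockwise to about 4.93 rad. That is inside the hard-bearing range and short of the stop at 5.01.
- **Nut:** I ran it down about two turns with the crank until it stopped dead. I then backed it off about 20° to the first slots, with the crank square to the red line to within about 1°.
- **Pin:** The red-tabbed pin went through slots and hole almost without force until the tab met the nut at about 5 N. I then released it.

**Last checks:** The final pictures show the tab centre 36.5 to 37.6 mm from the axis (37 expected) and the shank tip out the far side. The brake is still on and the robot is clear.

**Disagreements:** The tab measured about 4 mm below the 148 mm hole height, which I put down to the pin sagging in the play of the hole. My first automatic tab measurement was wrong because it picked up the red line on the spindle, so I redid it. I did not measure the bystanders again at the end. The arm touched none of them in any move.

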